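Swap yesterday's rye loaf behind the jars for a fresh one

TASK

The dark rye loaf at the back of the display is yesterday's: stand the honey and jam jars in front of it aside, upright on the dark jar board, lay the rye loaf flat in the blue day-old tray, and lay the fresh golden loaf from the cooling rack in exactly the place where the rye loaf lay. Then put the honey jar and the jam jar back in front of it, each on the very spot where it stood. Set the glass jars down gently rather than dropping them, keep them upright throughout, and leave the pale loaf and the olive jar alone.

Things in the scene. Friction and masses are not known exactly. Their poses are not given: they have to be found in the camera images.
- rye_loaf: Yesterday's loaf: very dark brown, with a flour-dusted patch and three dark scores on top. 124 mm long (y), 62 mm wide (x), 48 mm high, flat underside, near-vertical sides 60 mm apart over the lowest 32 mm; hard crust, 0.18 kg; origin at the centre of its underside. It starts at the rear of its display bay, behind the honey and jam jars, which stand about 10 mm from its front side.
- golden_loaf: Today's fresh loaf: golden yellow with three slanting pale scores. 124 mm long (y), 62 mm wide (x), 48 mm high, flat underside, near-vertical sides 60 mm apart over the lowest 32 mm; hard crust, 0.18 kg; origin at the centre of its underside. It starts on the cooling rack.
- pale_loaf: Bystander: cream-coloured loaf with one long brown score. 124 mm long (y), 62 mm wide (x), 48 mm high, flat underside, near-vertical sides 60 mm apart over the lowest 32 mm; hard crust, 0.18 kg; origin at the centre of its underside. It lies at the rear of the neighbouring display bay, a fixed bay just like rye_bay, 205 to 255 mm to its left or right.
- honey_jar: Honey jar: amber body, yellow lid, 110 mm high, straight-sided, 56 mm in diameter all the way up (lid included); origin at the centre of its underside, z up. Glass: about 0.26 kg. It starts in the front of the rye loaf's bay, on the left or the right.
- jam_jar: Jam jar: dark red body, red lid, 110 mm high, straight-sided, 56 mm in diameter all the way up (lid included); origin at the centre of its underside, z up. Glass: about 0.26 kg. It starts beside the honey jar, the two about 76 mm apart centre to centre.
- olive_jar: Bystander: olive jar, green body, green lid, 110 mm high, straight-sided, 56 mm in diameter all the way up (lid included); origin at the centre of its underside, z up. Glass: about 0.26 kg. It stands in front of the pale loaf in the neighbouring bay.
- rye_bay: Fixed pine display bay of the rye loaf, 190 mm deep (x, away from the robot), 176 wide (y); origin under its centre at table height. Deck at z 30 mm; side cheeks y +-83, 58 high, 10 thick; dowel rails 14 thick along y at z 52, x -100 and +92. The loaf's place: centre x +20, y 0, length along y, z 30. The two jars stand in front at about x -50, y +-38.
- jar_board: Dark wooden board (fixed) with a pale strip at each end, the place to set jars aside: 120 mm (x) by 172 mm (y), 14 mm thick; origin under its centre at table height. It has room for the two jars side by side along y, 84 mm apart.
- dayold_tray: Blue plastic tray (fixed) for day-old bread: 126 mm (x) by 176 mm (y), walls 4 mm thick and 20 mm high, floor 4 mm thick; origin under its centre at table height. A loaf fits lengthwise along y.
- cooling_rack: Steel wire cooling rack (fixed), 112 mm (x) by 168 mm (y), its flat top 30 mm above the table; origin under its centre at table height. The golden loaf starts on it.

How it is judged:
By the outcome, as a careful person would: the job done as asked, in the order asked, and still so for the second after the job is handed in, with the robot touching nothing.
It also fails if it takes over 138 s, if anything falls off the work surface, if the arm or the gripper's body presses on something with over 40 N, if the wrist force passes 120 N, or if a joint passes its speed limit or range.

ROBOT

A 6-joint arm with a two-finger parallel gripper is mounted at the origin on the work surface. World frame = base frame: x ahead of the robot, y to its left, z up, the work surface at z = 0. Lengths are in m, angles in rad, forces in N, time in s.
With the tool pointing down it reaches from about 0.35 to 0.975 m from the base axis. Payload 4.9 kg.
Tool frame: the origin (TCP) lies midway between the tips of the shut fingers; the grasp point (between the pads) lies 19 mm behind it; z points along the fingers, y is the line along which they close (so a half turn about z gives the same grasp; the last joint's range is limited). The gripper opens to 85 mm and grips with 20 to 120 N. Pads are 22 mm wide; open, the fingers measure 114 mm over their backs; the gripper's body (76 mm by 85 mm) begins 54 mm behind the grasp point. The pads swing forward as they close: fully open they stand 13 mm farther back than shut.
Start: joints at [1.194, 0.053, 1.613, -0, 1.476, -0.119], TCP at [0.159, 0.604, 0.231] pointing down, gripper open.
Joint ranges: [-3.01, 3.01], [-1.01, 2.22], [0.06, 2.58], [-1.02, 4.17], [0.09, 2.62], [-3.14, 3.14]. Speed limits (rad/s): [2.57, 2.57, 3.14, 3.14, 3.14, 3.14].

INTERFACE

Orientations are given as a unit quaternion [w, x, y, z].
In Python, from plant import manip, grab_frame, camera_params, state gives the robot as it stands (manip), with the cameras as plain functions and the readings as plain functions.
- The arm moves only by the shell command python3 shift.py 'ROWS'. ROWS is a JSON list of rows, 1 to 5 of them, each of 7 numbers: the opening from 0.0 (shut) to 1.0 (fully open), then dx, dy, dz in m, then a rotation vector rx, ry, rz in rad; each row shifts and turns the commanded pose from where the row before left it, along the tool's axes as they then stand; what a row does not reach is not made up. A row lasts 1/8 s, in which the tool goes at most 0.0625 m and 0.188 rad, less where a joint would pass 70% of its speed; a pose out of reach is approached as far as the arm can. The fingers move at their own pace and stop on an object; the grip force is fixed at half the most. Time passes only in rows, so rows that do not move let the fingers close. It prints the time, the measured TCP pose, the force, the opening and the grip force at its end.
- state(): the state, without advancing time (a new reading comes with each control period).
- grab_frame(name): name is "scene" or "top" or "wrist"; returns the picture (420x560x3 uint8, red, green, blue); there is no depth.
- camera_params(name): a dict with "intrinsics" (3x3 intrinsics, pixels), "xyz" and "orientation" of the camera in the world. Camera axes: x right, y down, z forward; pixel columns grow to the right and rows downward; lengths in m; the calibration is good to about 2 mm. A picture is of the moment at which its call begins: read the wrist's pose just before it. camera_params takes no time and is no camera call; for the wrist camera it gives the pose at the moment of the call.
- manip.job_done(): hands the job in; it is judged then, once.
The state is a dict: "time": time; "joint_pos": joint angles; "joint_vel": joint speeds; "joint_efforts": joint torques, N m; "tool_pos": TCP position; "tool_rot": TCP orientation; "contact_force": force on the tool from outside, world axes, zero at the start; "ft_torque": the same for the moment, N m; "gripper_width": opening from 0.0 (shut) to 1.0 (fully open); "grasp_force": force on a finger pad.
Only numpy, scipy, OpenCV 4.12 (cv2) and the standard library are available. Lean on these libraries where they do the work, as an engineer would, in place of code of your own. Each camera call takes 0.05 s, during which the arm holds its last target. There are 200 camera calls.

## Working session

There is one attempt and no reset: what is moved stays moved. The work goes in short steps, Python scripts to look and compute and a shell command to move; the robot and the scene stay as the last step left them, time stands still between calls to the robot, and variables do not carry over. Pictures are saved under pics/ and viewed, at most 14 in all, crops included, and the job is handed in when it is done.

```bash
ls; mkdir -p pics; cat > h.py <<'E'
import numpy as np,cv2
from plant import manip, grab_frame, camera_params, state
from scipy.spatial.transform import Rotation as R
def rot(q): return R.from_quat([q[1],q[2],q[3],q[0]])
def snap(n,f):
    p=camera_params(n); im=grab_frame(n); cv2.imwrite('pics/'+f,im[:,:,::-1]); return im,p
def ray(p,u,v):
    d=np.linalg.inv(np.array(p['intrinsics']))@[u,v,1]; return np.array(p['xyz']),rot(p['orientation']).apply(d)
def atz(p,u,v,z):
    o,d=ray(p,u,v); return o+d*(z-o[2])/d[2]
def tri(*obs):
    A=np.zeros((3,3));b=np.zeros(3)
    for p,u,v in obs:
        o,d=ray(p,u,v);d=d/np.linalg.norm(d);M=np.eye(3)-np.outer(d,d);A+=M;b+=M@o
    x=np.linalg.solve(A,b)
    return x
def proj(p,X):
    c=np.array(p['intrinsics'])@rot(p['orientation']).inv().apply(np.array(X)-p['xyz']); return c[:2]/c[2]
E
python3 - <<'E'
from h import *
for n in ['scene','top']:
    im,p=snap(n,n+'0.png'); print(n,p['xyz'],p['orientation'],p['intrinsics'])
s=state(); print(s['tool_pos'],s['tool_rot'],s['time'],s['gripper_width']); print(camera_params('wrist'))
E
```

```text
pics
plant.py
shift.py
scene [0.94986768 0.31568935 0.83125344] [-0.12723433  0.4176229   0.86511668 -0.24693251] [[386.15695977   0.         279.19070126]
 [  0.         386.15695977 202.73310778]
 [  0.           0.           1.        ]]
top [0.33908279 0.0090837  1.12646117] [-0.07495727  0.71270718 -0.69346773  0.07438001] [[534.47687156   0.         270.96479811]
 [  0.         534.47687156 206.68426974]
 [  0.           0.           1.        ]]
[0.15913748 0.60381342 0.23018792] [-2.29607534e-04  1.28549136e-01  9.91702696e-01 -9.10660576e-04] 0.1 0.9978975706597347
{'intrinsics': array([[376.56704248,   0.        , 272.56847682],
       [  0.        , 376.56704248, 214.77922752],
       [  0.        ,   0.        ,   1.        ]]), 'xyz': array([0.08607781, 0.62271035, 0.37327765]), 'orientation': array([0.11887862, 0.7834327 , 0.60317992, 0.09096738])}
```

View pics/top0.png

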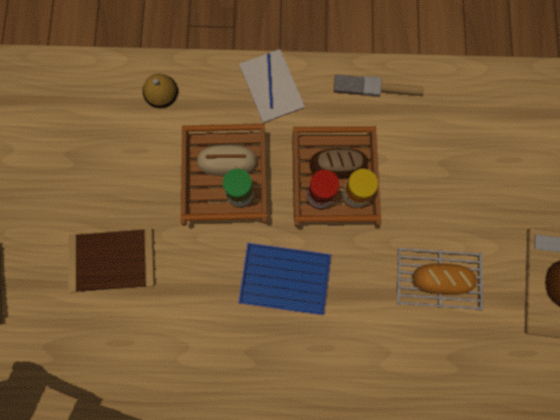

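View pics/scene0.png

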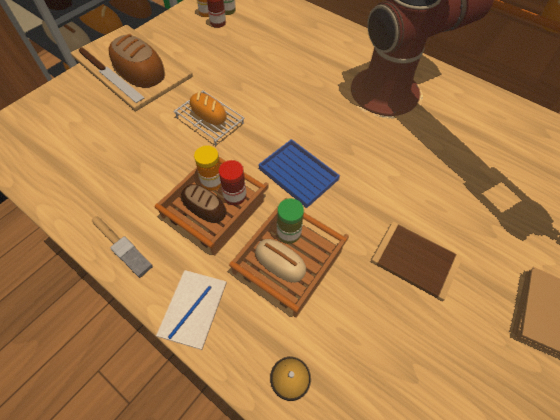

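View crops.

The top view shows the rye bay at about (336,175). The rye loaf is at (338,162), the jam lid at (325,184), the honey lid at (362,183), the golden loaf at (445,279), the tray at (286,278) and the jar board at (111,261).

```bash
python3 - <<'E'
import cv2
a=cv2.imread('pics/top0.png')
cv2.imwrite('pics/c1.png',cv2.resize(a[115:235,285:390],None,fx=5,fy=5,interpolation=cv2.INTER_CUBIC))
b=cv2.resize(a[235:320,385:495],None,fx=3.6,fy=3.6,interpolation=cv2.INTER_CUBIC);c=cv2.resize(a[235:320,230:340],None,fx=3.6,fy=3.6,interpolation=cv2.INTER_CUBIC)
cv2.imwrite('pics/c2.png',cv2.hconcat([b,c]))
s=cv2.imread('pics/scene0.png')
cv2.imwrite('pics/c3.png',cv2.resize(s[85:255,150:275],None,fx=3.5,fy=3.5,interpolation=cv2.INTER_CUBIC))
E
```

```text
(no output)
```

View pics/c1.png

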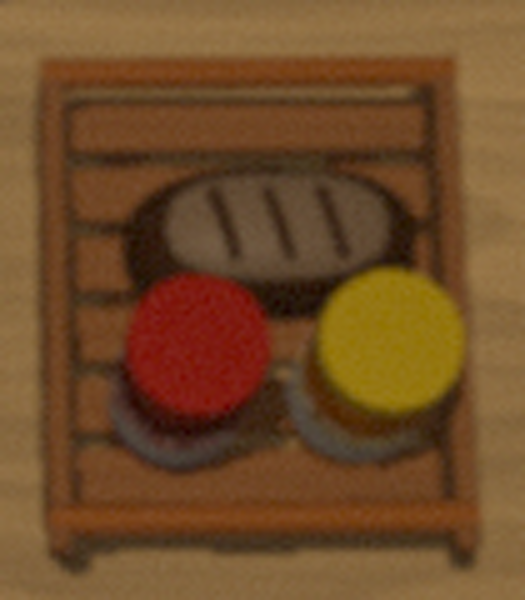

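View pics/c2.png

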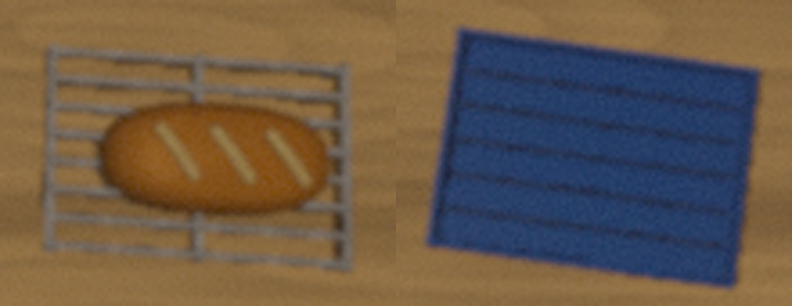

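View pics/c3.png

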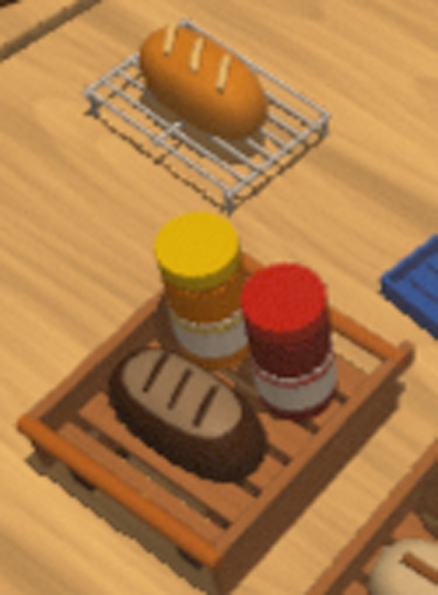

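Crop readings (crop pixels):
- **c1:** jam lid (198,344), honey lid (392,340), rye mid score (279,224), bay rail ends (40,68), (457,66), (478,517), (50,518).
- **c2:** rack corners (48,50), (347,68), (347,268), (48,247). Tray corners (64,30), (363,71), (339,286), (34,244), counted from the right half's left edge. Golden mid score (233,155).
- **c3:** honey lid (198,246), jam lid (285,298), rye mid score (182,386), golden mid score (197,55).

```bash
cat > m.py <<'E'
from h import *
T=camera_params('top');S=camera_params('scene')
c1=lambda u,v:(T,u/5+285-.4,v/5+115-.4)
c2=lambda u,v:(T,u/3.6+385-.36,v/3.6+235-.36)
c2b=lambda u,v:(T,u/3.6+230-.36,v/3.6+235-.36)
c3=lambda u,v:(S,u/3.5+150-.36,v/3.5+85-.36)
def two(n,a,b):
    X=tri(a,b); print(n,X.round(4),'resid px',(proj(T,X)-a[1:]).round(1),(proj(S,X)-b[1:]).round(1)); return X
two('honey',c1(392,340),c3(198,246));two('jam',c1(198,344),c3(285,298))
two('rye',c1(279,224),c3(182,386));two('gold',c2(233,155),c3(197,55))
two('ryeR',c1(334,223),c3(155,371));two('ryeL',c1(226,223),c3(210,400))
def quad(n,pts,z):
    P=np.array([atz(*p,z) for p in pts])
    print(n,P.mean(0).round(4),'y-edge',(P[0]-P[1]+P[3]-P[2])[:2].round(4)/2,'x-edge',(P[0]-P[3]+P[1]-P[2])[:2].round(4)/2, 'yaw y-edge',np.degrees(np.arctan2(-(P[0]-P[1]+P[3]-P[2])[0],(P[0]-P[1]+P[3]-P[2])[1])).round(2))
quad('bay',[c1(40,68),c1(457,66),c1(478,517),c1(50,518)],.056)
quad('rack',[c2(48,50),c2(347,68),c2(347,268),c2(48,247)],.03)
quad('tray',[c2b(64,30),c2b(363,71),c2b(339,286),c2b(34,244)],.02)
quad('board',[(T,69,232),(T,151,230),(T,154,289),(T,74,292)],.014)
# loaf extents
for n,l,r,z in [('rye',c1(127,240),c1(413,232),.05),('gold',c2(100,155),c2(330,165),.05)]:
    a,b=atz(*l,z),atz(*r,z); print(n,((a+b)/2).round(4),np.linalg.norm(a-b).round(4),np.degrees(np.arctan2(-(a-b)[0],(a-b)[1])).round(2))
E
python3 m.py
cat > go.py <<'E'
import sys
from h import *
def go(x,y,z,yaw=None):
    s=state(); r=rot(s['tool_rot']); d=r.inv().apply(np.array([x,y,z])-s['tool_pos'])
    ya=r.apply([0,1,0]); za=r.apply([0,0,1]); cur=np.degrees(np.arctan2(ya[1],ya[0]))
    print('t',round(s['time'],2),'tcp',np.round(s['tool_pos'],4),'yaw',cur.round(2),'tilt',np.round(za[:2],4),'tool d',d.round(4),'rows',(np.linalg.norm(d)/.06).round(1),'rz',None if yaw is None else np.radians(cur-yaw).round(3),'F',np.round(s['contact_force'],1))
if __name__=='__main__': go(*map(float,sys.argv[1:]))
E
python3 - <<'E'
exec(open('m.py').read().split("def two")[0])
for n,a,b in [('h',c1(392,340),c3(198,246)),('j',c1(198,344),c3(285,298))]: print(n,atz(*a,.14).round(4),atz(*b,.14).round(4))
E
python3 shift.py '[[1,0,0,0,0,0,0.1826],[1,0,0,0,0,0,0.1826],[1,0,0,0,0,0,0.1826],[1,0,0,0,0,0,0.1826],[1,0,0,0,0,0,0.1826]]'
python3 shift.py '[[1,0,0,0,0,0,0.1826],[1,0,0,0,0,0,0.1826],[1,0,0,0,0,0,0]]'
python3 go.py 0.601 -0.087 0.2 2
```

```text
h [ 0.6027 -0.1614  0.14  ] [ 0.6042 -0.157   0.14  ]
j [ 0.5991 -0.0874  0.14  ] [ 0.6002 -0.0843  0.14  ]
time: 0.72
tool_pos: [0.1592, 0.604, 0.2306]
tool_rot: [0.0, 0.555, 0.832, -0.001]
contact_force: [-0.6, 0.8, 0.3]
gripper_width: 0.998
grasp_force: 0.0
time: 1.1
tool_pos: [0.1592, 0.604, 0.2307]
tool_rot: [0.0, 0.694, 0.72, -0.0]
contact_force: [-0.9, 0.0, 0.2]
gripper_width: 1.003
grasp_force: 0.0
t 1.1 tcp [0.1592 0.604  0.2307] yaw 2.12 tilt [-0.0004 -0.001 ] tool d [-0.7069  0.416   0.0312] rows 13.7 rz 0.002 F [-0.9  0.   0.2]
```

```bash
python3 shift.py '[[1,-0.0505,0.0297,0,0,0,0],[1,-0.0505,0.0297,0,0,0,0],[1,-0.0505,0.0297,0,0,0,0],[1,-0.0505,0.0297,0,0,0,0],[1,-0.0505,0.0297,0,0,0,0]]' >/dev/null
python3 shift.py '[[1,-0.0505,0.0297,0,0,0,0],[1,-0.0505,0.0297,0,0,0,0],[1,-0.0505,0.0297,0,0,0,0],[1,-0.0505,0.0297,0,0,0,0],[1,-0.0505,0.0297,0,0,0,0]]' >/dev/null
python3 shift.py '[[1,-0.0505,0.0297,0,0,0,0],[1,-0.0505,0.0297,0,0,0,0],[1,-0.0505,0.0297,0,0,0,0],[1,-0.0505,0.0297,0,0,0,0],[1,0,0,0,0,0,0]]'
python3 go.py 0.5995 -0.086 0.088 2
python3 -c "
from h import *
im,p=snap('wrist','w1.png');print(p['xyz'],p['orientation'],proj(p,[.5995,-.086,.14]),proj(p,[.6033,-.159,.14]))"
```

```text
time: 2.98
tool_pos: [0.6004, -0.091, 0.2303]
tool_rot: [-0.0, 0.695, 0.719, -0.001]
contact_force: [-2.0, 0.5, -0.2]
gripper_width: 1.001
grasp_force: 0.0
t 2.98 tcp [ 0.6004 -0.091   0.2303] yaw 1.92 tilt [-0.0014 -0.0001] tool d [ 0.0051 -0.0005  0.1423] rows 2.4 rz -0.001 F [-2.   0.5 -0.2]
[ 0.59805984 -0.0160506   0.37334111] [0.14940565 0.98864038 0.01626861 0.00186773] [271.67625239 211.51429999] [273.74966321 310.92806827]
```

View pics/w1.png

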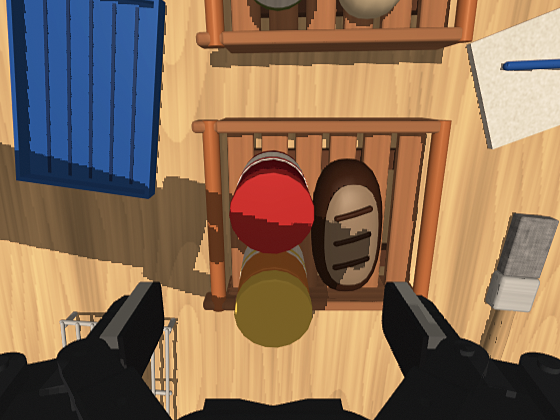

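The wrist view shows the jam lid at (272,210) and the honey lid at (274,308). Both are within 3 px of the prediction, so I'll go down and grasp the jam jar.

```bash
python3 shift.py '[[1,0.0017,0,0.047,0,0,0],[1,0.0017,0,0.047,0,0,0],[1,0.0017,-0.0005,0.048,0,0,0],[1,0,0,0,0,0,0],[0,0,0,0,0,0,0]]'
python3 go.py 0.5995 -0.086 0.088 2
python3 shift.py '[[0,0,0,0,0,0,0],[0,0,0,0,0,0,0],[0,0,0,0,0,0,0],[0,0,0,0,0,0,0],[0,0,0,0,0,0,0]]'
python3 go.py 0.5995 -0.086 0.088 2
```

```text
time: 3.65
tool_pos: [0.5998, -0.0823, 0.0915]
tool_rot: [0.001, 0.694, 0.72, 0.001]
contact_force: [0.7, 0.1, -0.0]
gripper_width: 0.818
grasp_force: 0.0
t 3.65 tcp [ 0.5998 -0.0823  0.0915] yaw 2.1 tilt [ 0.0026 -0.0007] tool d [-0.0037 -0.0004  0.0035] rows 0.1 rz 0.002 F [ 0.7  0.1 -0. ]
time: 4.28
tool_pos: [0.6006, -0.083, 0.093]
tool_rot: [0.002, 0.695, 0.719, 0.001]
contact_force: [-2.9, 0.8, 7.1]
gripper_width: 0.645
grasp_force: 62.8
t 4.28 tcp [ 0.6006 -0.083   0.093 ] yaw 2.0 tilt [ 0.0045 -0.0008] tool d [-0.0029 -0.0013  0.005 ] rows 0.1 rz 0.0 F [-2.9  0.8  7.1]
```

```bash
python3 shift.py '[[0,0,0,-0.03,0,0,0],[0,0,0,-0.055,0,0,0],[0,0,0,-0.055,0,0,0],[0,0,0,0,0,0,0]]'
python3 go.py 0.452 0.386 0.12 2
```

```text
time: 4.78
tool_pos: [0.6023, -0.0836, 0.2377]
tool_rot: [0.006, 0.695, 0.719, 0.003]
contact_force: [0.5, -0.5, -1.4]
gripper_width: 0.638
grasp_force: 63.9
t 4.78 tcp [ 0.6023 -0.0836  0.2377] yaw 2.01 tilt [ 0.0137 -0.0036] tool d [ 0.4751 -0.1354  0.114 ] rows 8.4 rz 0.0 F [ 0.5 -0.5 -1.4]
```

```bash
python3 shift.py '[[0,0.04,-0.0114,0,0,0,0],[0,0.0545,-0.0155,0,0,0,0],[0,0.0545,-0.0155,0,0,0,0],[0,0.0545,-0.0155,0,0,0,0],[0,0.0545,-0.0155,0,0,0,0]]' >/dev/null
python3 shift.py '[[0,0.0545,-0.0155,0,0,0,0],[0,0.0545,-0.0155,0,0,0,0],[0,0.0545,-0.0155,0,0,0,0],[0,0.0535,-0.0150,0,0,0,0],[0,0,0,0,0,0,0]]' >/dev/null
python3 shift.py '[[0,0,0,0.04,0,0,0],[0,0,0,0.04,0,0,0],[0,0,0,0.02,0,0,0],[0,0,0,0,0,0,0],[0,0,0,0,0,0,0]]' 
python3 go.py 0.452 0.386 0.077 2
```

```text
time: 6.65
tool_pos: [0.4486, 0.3877, 0.1312]
tool_rot: [0.0, 0.695, 0.719, 0.001]
contact_force: [0.1, -0.5, -1.9]
gripper_width: 0.64
grasp_force: 63.9
t 6.65 tcp [0.4486 0.3877 0.1312] yaw 1.97 tilt [0.0024 0.0015] tool d [-0.0019  0.0032  0.0542] rows 0.9 rz -0.001 F [ 0.1 -0.5 -1.9]
```

```bash
python3 shift.py '[[0,-0.001,0.0015,0.02,0,0,0],[0,-0.001,0.0015,0.02,0,0,0],[0,0,0,0.007,0,0,0],[0,0,0,0,0,0,0]]' >/dev/null
python3 go.py 0.452 0.386 0.077 2
python3 shift.py '[[0,0,0,0.002,0,0,0],[0,0,0,0.002,0,0,0],[0,0,0,0,0,0,0]]' | grep -E 'pos|force' 
python3 shift.py '[[0,0,0,0.0015,0,0,0],[0,0,0,0.0015,0,0,0],[0,0,0,0,0,0,0]]' | grep -E 'pos|force'
```

```text
t 7.15 tcp [0.4498 0.3849 0.0808] yaw 1.99 tilt [-0.0022 -0.0014] tool d [0.001  0.0023 0.0038] rows 0.1 rz -0.0 F [ 0.   0.3 -1.5]
tool_pos: [0.4506, 0.3855, 0.0785]
contact_force: [-0.7, 0.3, -2.8]
grasp_force: 63.9
tool_pos: [0.4508, 0.3859, 0.0771]
contact_force: [-3.5, -1.6, 7.5]
grasp_force: 64.6
```

```bash
python3 shift.py '[[0.75,0,0,0,0,0,0],[1,0,0,0,0,0,0],[1,0,0,0,0,0,0],[1,0,0,-0.05,0,0,0],[1,0,0,-0.055,0,0,0]]' >/dev/null
python3 shift.py '[[1,0,0,-0.04,0,0,0],[1,0,0,0,0,0,0]]' 
python3 go.py 0.6028 -0.1575 0.225 2
```

```text
time: 8.78
tool_pos: [0.4526, 0.3868, 0.2256]
tool_rot: [0.001, 0.695, 0.719, 0.004]
contact_force: [0.4, -0.1, -0.2]
gripper_width: 1.0
grasp_force: 0.0
t 8.78 tcp [0.4526 0.3868 0.2256] yaw 1.99 tilt [0.0076 0.005 ] tool d [-0.5492  0.1311 -0.001 ] rows 9.4 rz -0.0 F [ 0.4 -0.1 -0.2]
```

```bash
python3 shift.py '[[1,-0.055,0.0131,0,0,0,0],[1,-0.055,0.0131,0,0,0,0],[1,-0.055,0.0131,0,0,0,0],[1,-0.055,0.0131,0,0,0,0],[1,-0.055,0.0131,0,0,0,0]]' >/dev/null
python3 shift.py '[[1,-0.055,0.0131,0,0,0,0],[1,-0.055,0.0131,0,0,0,0],[1,-0.055,0.0131,0,0,0,0],[1,-0.055,0.0131,0,0,0,0],[1,-0.055,0.0131,0,0,0,0]]' >/dev/null
python3 shift.py '[[1,0,0,0,0,0,0],[1,0,0,0.03,0,0,0],[1,0,0,0,0,0,0]]' | grep force
python3 go.py 0.6028 -0.1575 0.092 2
```

```text
contact_force: [0.1, 0.5, 0.0]
grasp_force: 0.0
t 10.4 tcp [ 0.5982 -0.1581  0.186 ] yaw 2.03 tilt [-0.0072  0.0032] tool d [0.0001 0.0053 0.094 ] rows 1.6 rz 0.0 F [0.1 0.5 0. ]
```

```bash
python3 shift.py '[[1,0,0.0045,0.045,0,0,0],[1,0,0,0.045,0,0,0],[1,0,0,0,0,0,0],[1,0,0,0,0,0,0]]' | grep force
python3 go.py 0.6028 -0.1575 0.092 2
python3 -c "
from h import *
im,p=snap('wrist','w2.png')"
```

```text
contact_force: [1.1, 0.2, 0.1]
grasp_force: 0.0
t 10.9 tcp [ 0.6062 -0.1594  0.1025] yaw 2.03 tilt [ 0.0024 -0.0009] tool d [ 0.0021 -0.0033  0.0105] rows 0.2 rz 0.001 F [1.1 0.2 0.1]
```

```bash
python3 shift.py '[[1,0.001,-0.003,0.0095,0,0,0],[1,0,0,0,0,0,0],[1,0,0,0,0,0,0]]' | grep force
python3 go.py 0.6028 -0.1575 0.092 2
python3 shift.py '[[0,0,0,0,0,0,0],[0,0,0,0,0,0,0],[0,0,0,0,0,0,0],[0,0,0,0,0,0,0],[0,0,0,0,0,0,0]]'>/dev/null
python3 shift.py '[[0,0,0,0,0,0,0],[0,0,0,0,0,0,0]]'
python3 go.py 0.6028 -0.1575 0.092 2
python3 shift.py '[[0,0,0,-0.03,0,0,0],[0,0,0,-0.055,0,0,0],[0,0,0,-0.055,0,0,0],[0,0,0,0,0,0,0]]' | grep force
python3 go.py 0.457 0.299 0.12 2
```

```text
contact_force: [1.0, -0.1, 0.3]
grasp_force: 0.0
t 11.32 tcp [ 0.6021 -0.1587  0.0911] yaw 1.99 tilt [ 0.0004 -0.0002] tool d [ 0.0012  0.0007 -0.0009] rows 0.0 rz -0.0 F [ 1.  -0.1  0.3]
time: 12.2
tool_pos: [0.6025, -0.1588, 0.0913]
tool_rot: [0.001, 0.695, 0.719, 0.0]
contact_force: [0.8, -0.2, 4.4]
gripper_width: 0.64
grasp_force: 63.7
t 12.2 tcp [ 0.6025 -0.1588  0.0913] yaw 1.99 tilt [ 0.0011 -0.0004] tool d [ 0.0013  0.0004 -0.0007] rows 0.0 rz -0.0 F [ 0.8 -0.2  4.4]
contact_force: [0.1, -0.5, -2.4]
grasp_force: 64.1
t 12.7 tcp [ 0.6041 -0.1594  0.2361] yaw 2.0 tilt [ 0.0079 -0.0032] tool d [ 0.4637 -0.1319  0.1135] rows 8.3 rz -0.0 F [ 0.1 -0.5 -2.4]
```

```bash
python3 shift.py '[[0,0.04,-0.0114,0,0,0,0],[0,0.053,-0.015,0,0,0,0],[0,0.053,-0.015,0,0,0,0],[0,0.053,-0.015,0,0,0,0],[0,0.053,-0.015,0,0,0,0]]' >/dev/null
python3 shift.py '[[0,0.053,-0.015,0,0,0,0],[0,0.053,-0.015,0,0,0,0],[0,0.053,-0.015,0,0,0,0],[0,0.053,-0.014,0,0,0,0],[0,0,0,0,0,0,0]]' >/dev/null
python3 shift.py '[[0,0,0,0.045,0,0,0],[0,0,0,0.055,0,0,0],[0,0,0,0.03,0,0,0],[0,0,0,0,0,0,0],[0,0,0,0,0,0,0]]' |grep force
python3 go.py 0.457 0.299 0.0753 2
```

```text
contact_force: [-0.1, -0.5, -1.9]
grasp_force: 64.3
t 14.57 tcp [0.4561 0.3001 0.1014] yaw 1.95 tilt [0.0005 0.    ] tool d [-0.0012  0.0008  0.0261] rows 0.4 rz -0.001 F [-0.1 -0.5 -1.9]
```

```bash
python3 shift.py '[[0,0,0,0.015,0,0,0],[0,0,0,0.006,0,0,0],[0,0,0,0,0,0,0],[0,0,0,0.002,0,0,0],[0,0,0,0,0,0,0]]' | grep -E 'pos|force'
python3 shift.py '[[0,0,0,0.0015,0,0,0],[0,0,0,0.0015,0,0,0],[0,0,0,0,0,0,0]]' | grep -E 'pos|force'
```

```text
tool_pos: [0.4556, 0.3007, 0.078]
contact_force: [0.6, -0.1, -1.5]
grasp_force: 64.3
tool_pos: [0.4558, 0.3007, 0.0753]
contact_force: [-1.1, -0.5, 0.8]
grasp_force: 64.6
```

```bash
python3 shift.py '[[0,0,0,0.0007,0,0,0],[0.75,0,0,0,0,0,0],[1,0,0,0,0,0,0],[1,0,0,0,0,0,0],[1,0,0,-0.05,0,0,0]]' >/dev/null
python3 shift.py '[[1,0,0,-0.055,0,0,0],[1,0,0,-0.03,0,0,0],[1,0,0,0,0,0,0]]' | grep pos
python3 -c "
from h import *
im,p=snap('top','top1.png');a=im[:,:,::-1];s,_=snap('scene','scene1.png');s=s[:,:,::-1]
A=cv2.resize(a[115:235,285:390],None,fx=4,fy=4,interpolation=cv2.INTER_CUBIC)
B=cv2.resize(s[150:260,145:275],None,fx=480/110,fy=480/110,interpolation=cv2.INTER_CUBIC)[:,:380]
cv2.imwrite('pics/c4.png',cv2.hconcat([A,B]));print(A.shape)
"
python3 go.py 0.669 -0.124 0.225 3
```

```text
tool_pos: [0.4573, 0.3014, 0.2128]
(480, 420, 3)
t 16.68 tcp [0.4553 0.3004 0.2083] yaw 1.99 tilt [-0.0008 -0.0004] tool d [-0.4315  0.1988 -0.0167] rows 7.9 rz -0.018 F [-0.4 -0.4 -0.4]
```

View pics/c4.png

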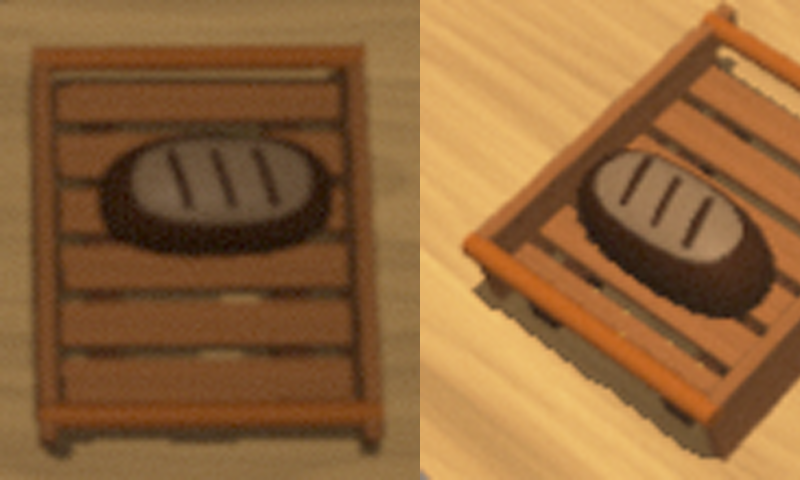

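The view shows the rye loaf alone in the bay, silhouette at x 100..331 and y 137..255 in crop pixels, with its mid score at (223,178). I'll fit its centre and yaw by segmentation.

```bash
cat > fit.py <<'E'
from h import *
from scipy.optimize import least_squares
T=camera_params('top')
def model(x,y,a):
    # convex hull of projected loaf outlines: stadium-ish superellipse base (z0..z0+.032) and smaller top
    P=[]
    t=np.linspace(0,2*np.pi,120)
    for z,k in [(0,1),(.032,1),(.042,.85),(.048,.6)]:
        e=.8
        X=.031*k*np.sign(np.cos(t))*abs(np.cos(t))**e; Y=(.062-.031*(1-k))*np.sign(np.sin(t))*abs(np.sin(t))**e
        c,s=np.cos(a),np.sin(a); P+= [proj(T,[x+c*i-s*j,y+s*i+c*j,z+.03]) for i,j in zip(X,Y)]
    return cv2.convexHull(np.array(P,np.float32))[:,0]
def desc(pts):  # area centroid + orientation
    m=cv2.moments((pts*16).astype(np.float32)); 
    return np.array([m['m10']/m['m00']/16,m['m01']/m['m00']/16,30*.5*np.arctan2(2*m['mu11'],m['mu20']-m['mu02'])])
def mask(im,roi,kind):
    u0,v0,u1,v1=roi; h=cv2.cvtColor(cv2.resize(im[v0:v1,u0:u1],None,fx=4,fy=4,interpolation=cv2.INTER_CUBIC),cv2.COLOR_RGB2HSV).astype(int)
    H,S,V=h[...,0],h[...,1],h[...,2]
    m=((V<62)|(S<115)) if kind=='rye' else ((H>=10)&(H<=22)&(S>165)&(V>75))|((S<120)&(V>120)) 
    m=cv2.morphologyEx(m.astype(np.uint8),cv2.MORPH_CLOSE,np.ones((13,13)));m=cv2.morphologyEx(m,cv2.MORPH_OPEN,cv2.getStructuringElement(2,(41,41)))
    c=max(cv2.findContours(m,0,1)[0],key=cv2.contourArea); return m,(cv2.convexHull(c)[:,0]+.5)/4+[u0-.5,v0-.5]
def fit(h,x0):
    d=desc(h); r=least_squares(lambda q:desc(model(*q))-d,x0,diff_step=1e-4); M=model(*r.x)
    print('desc',d.round(2),'xy',r.x[:2].round(4),'yaw',np.degrees(r.x[2]).round(2),'img box',h.min(0).round(1),h.max(0).round(1),'model box',M.min(0).round(1),M.max(0).round(1))
E
python3 - <<'E'
from fit import *
rd=lambda f:cv2.imread('pics/'+f)[:,:,::-1]
for f,roi,k,x0 in [('top1.png',(303,140,375,186),'rye',[.669,-.124,.05]),('top0.png',(404,256,486,302),'gold',[.432,-.339,.01])]:
    m,h=mask(rd(f),roi,k); cv2.imwrite('pics/m_%s.png'%k,m*255); fit(h,x0)
g,y=[cv2.imread('pics/m_%s.png'%k) for k in('gold','rye')]
im=cv2.imread('pics/top1.png')[140:186,303:375];im2=cv2.imread('pics/top0.png')[256:302,404:486]
cv2.imwrite('pics/c5.png',cv2.hconcat([cv2.addWeighted(cv2.resize(im,None,fx=4,fy=4),.8,y,.3,0),cv2.addWeighted(cv2.resize(im2,None,fx=4,fy=4),.8,g,.3,0)]))
E
```

```text
desc [325.28 166.53  13.46] xy [ 0.6603 -0.0982] yaw -25.03 img box [309.9 152.9] [342.6 178.1] model box [296.7 145.1] [354.4 187.9]
desc [441.47 279.03   2.04] xy [ 0.4318 -0.3324] yaw -3.41 img box [412.4 260.1] [468.6 296.1] model box [408.  262.4] [474.8 295.5]
```

View pics/c5.png

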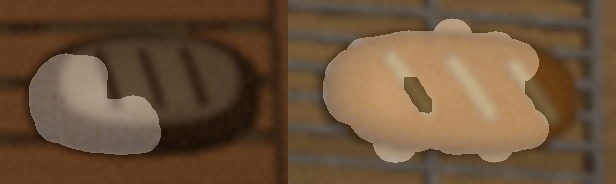

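The thresholded masks are poor: they cover only part of each loaf. I'll use GrabCut instead.

```bash
cat >> fit.py <<'E'
def gmask(im,roi,box):
    u0,v0,u1,v1=roi; a=cv2.resize(im[v0:v1,u0:u1],None,fx=4,fy=4,interpolation=cv2.INTER_CUBIC)[:,:,::-1].copy()
    l,t,r,b=[int(4*q) for q in (box[0]-u0,box[1]-v0,box[2]-u0,box[3]-v0)]; c=((l+r)//2,(t+b)//2); ax=((r-l)//2,(b-t)//2)
    m=np.zeros(a.shape[:2],np.uint8); cv2.ellipse(m,c,(ax[0]+14,ax[1]+12),0,0,360,2,-1);cv2.ellipse(m,c,ax,0,0,360,3,-1);cv2.ellipse(m,c,(int(ax[0]*.85),int(ax[1]*.82)),0,0,360,1,-1)
    cv2.grabCut(a,m,None,np.zeros((1,65)),np.zeros((1,65)),6,cv2.GC_INIT_WITH_MASK)
    m=(m%2).astype(np.uint8);m=cv2.morphologyEx(m,cv2.MORPH_OPEN,cv2.getStructuringElement(2,(31,31)))
    k=max(cv2.findContours(m,0,1)[0],key=cv2.contourArea); cv2.polylines(a,[cv2.convexHull(k)],True,(0,255,0)); return a,(cv2.convexHull(k)[:,0]+.5)/4+[u0-.5,v0-.5]
E
python3 - <<'E'
from fit import *
rd=lambda f:cv2.imread('pics/'+f)[:,:,::-1]
o=[]
for f,roi,b,x0 in [('top1.png',(300,138,378,190),(310,149.5,367.5,179),[.669,-.124,.05]),('top0.png',(404,253,486,305),(413,263,477,294.5),[.432,-.339,.01])]:
    a,h=gmask(rd(f),roi,b); o.append(a); fit(h,x0)
cv2.imwrite('pics/c6.png',cv2.hconcat(o))
E
```

```text
desc [338.68 163.89  -0.77] xy [ 0.6667 -0.1264] yaw 1.51 img box [310.1 149.1] [367.4 178.1] model box [308.5 147.6] [369.4 180.3]
desc [444.01 278.64   1.66] xy [ 0.4327 -0.3376] yaw -2.63 img box [412.1 262.9] [476.6 294.1] model box [410.5 262.1] [477.4 295. ]
```

View pics/c6.png

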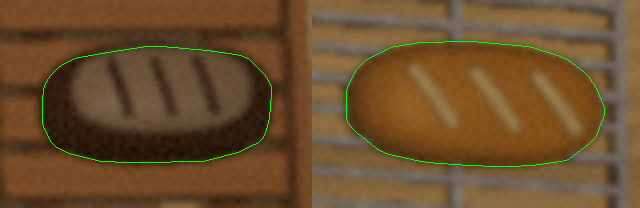

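Both outlines hug their loaves. Rye is at about (0.667,-0.126), yaw ~2°, and golden is at about (0.433,-0.338), yaw ~-2.5°. Next I'll grasp the rye.

```bash
python3 shift.py '[[1,-0.0542,0.0246,0,0,0,0],[1,-0.0542,0.0246,0,0,0,0],[1,-0.0542,0.0246,0,0,0,0],[1,-0.0542,0.0246,0,0,0,0],[1,-0.0542,0.0246,0,0,0,0]]' >/dev/null
python3 shift.py '[[1,-0.0542,0.0246,0,0,0,0],[1,-0.0542,0.0246,0,0,0,0],[1,-0.0542,0.0246,0,0,0,0],[1,0,0,0,0,0,0],[1,0,0,0.045,0,0,0]]' >/dev/null
python3 shift.py '[[1,0,0,0.045,0,0,0],[1,0,0,0,0,0,0],[1,0,0,0,0,0,0]]' |grep force
python3 go.py 0.667 -0.126 0.034 2
```

```text
contact_force: [0.0, -0.2, 0.7]
grasp_force: 0.0
t 18.3 tcp [ 0.6675 -0.1254  0.1198] yaw 2.03 tilt [0.0003 0.    ] tool d [-0.0006 -0.0006  0.0858] rows 1.4 rz 0.001 F [ 0.  -0.2  0.7]
```

```bash
python3 shift.py '[[1,0,0,0.04,0,0,0],[1,0,0,0.035,0,0,0],[1,0,0,0.008,0,0,0],[1,0,0,0,0,0,0],[1,0,0,0,0,0,0]]' |grep force
python3 go.py 0.667 -0.126 0.034 2
python3 shift.py '[[0,0,0,0,0,0,0],[0,0,0,0,0,0,0],[0,0,0,0,0,0,0],[0,0,0,0,0,0,0],[0,0,0,0,0,0,0]]'
python3 go.py 0.667 -0.126 0.034 2
```

```text
contact_force: [0.2, -0.1, 1.2]
grasp_force: 0.0
t 18.93 tcp [ 0.6693 -0.1264  0.0391] yaw 2.0 tilt [ 0.0044 -0.0013] tool d [ 0.0005 -0.0023  0.0051] rows 0.1 rz -0.0 F [ 0.2 -0.1  1.2]
time: 19.55
tool_pos: [0.6685, -0.1263, 0.0379]
tool_rot: [0.001, 0.695, 0.719, 0.001]
contact_force: [0.1, 1.1, 6.0]
gripper_width: 0.685
grasp_force: 67.5
t 19.55 tcp [ 0.6685 -0.1263  0.0379] yaw 1.99 tilt [ 0.0025 -0.0008] tool d [ 0.0004 -0.0015  0.0039] rows 0.1 rz -0.0 F [0.1 1.1 6. ]
```

```bash
python3 shift.py '[[0,0,0,-0.03,0,0,0],[0,0,0,-0.05,0,0,0],[0,0,0,-0.03,0,0,0],[0,0,0,0,0,0,0.14],[0,0,0,0,0,0,0]]' |grep force
python3 go.py 0.4272 -0.02 0.05 -6.2
```

```text
contact_force: [0.2, 0.2, -2.0]
grasp_force: 66.7
t 20.18 tcp [ 0.6669 -0.1258  0.1456] yaw -5.94 tilt [-0.001   0.0003] tool d [ 0.0804 -0.2492  0.0958] rows 4.6 rz 0.005 F [ 0.2  0.2 -2. ]
```

```bash
python3 shift.py '[[0,0.012,-0.037,0,0,0,0],[0,0.017,-0.053,0,0,0,0],[0,0.017,-0.053,0,0,0,0],[0,0.017,-0.053,0,0,0,0],[0,0.017,-0.053,0,0,0,0]]' >/dev/null
python3 shift.py '[[0,0,0,0,0,0,0],[0,0,0,0.04,0,0,0],[0,0,0,0.04,0,0,0],[0,0,0,0,0,0,0],[0,0,0,0,0,0,0]]' |grep force
python3 go.py 0.4272 -0.02 0.012 -6.2
```

```text
contact_force: [-0.2, -0.4, -1.0]
grasp_force: 66.5
t 21.43 tcp [ 0.4292 -0.0206  0.0671] yaw -6.0 tilt [ 0.001  -0.0002] tool d [ 0.0004 -0.0021  0.0551] rows 0.9 rz 0.004 F [-0.2 -0.4 -1. ]
```

```bash
python3 shift.py '[[0,0,-0.001,0.03,0,0,0],[0,0,-0.001,0.017,0,0,0],[0,0,0,0,0,0,0],[0,0,0,0,0,0,0]]' |grep -E 'pos|force'
python3 shift.py '[[0,0,0,0.003,0,0,0],[0,0,0,0.0025,0,0,0],[0,0,0,0,0,0,0]]' |grep -E 'pos|force'
```

```text
tool_pos: [0.428, -0.0204, 0.0211]
contact_force: [-0.2, -0.8, -1.4]
grasp_force: 66.5
tool_pos: [0.426, -0.02, 0.0135]
contact_force: [-0.5, 0.0, -1.1]
grasp_force: 66.5
```

```bash
python3 shift.py '[[0,0,0,0.0015,0,0,0],[0,0,0,0,0,0,0]]' |grep -E 'pos|force'
```

```text
tool_pos: [0.4261, -0.02, 0.012]
contact_force: [0.1, -0.2, -0.1]
grasp_force: 66.7
```

```bash
python3 shift.py '[[0,0,0,0.001,0,0,0],[0.8,0,0,0,0,0,0],[0.86,0,0,0,0,0,0],[0.86,0,0,0,0,0,0],[0.86,0,0,0,0,0,0]]' |grep -E 'width|force'
python3 shift.py '[[0.86,0,0,-0.04,0,0,0],[1,0,0,-0.05,0,0,0],[1,0,0,-0.04,0,0,-0.066],[1,0,0,0,0,0,0]]' |grep -E 'pos|force'
python3 go.py 0.4325 -0.338 0.12 -2.2
```

```text
contact_force: [-0.8, 0.2, -0.1]
gripper_width: 0.859
grasp_force: 0.0
tool_pos: [0.4288, -0.0206, 0.1454]
contact_force: [0.1, -0.6, -0.2]
grasp_force: 0.0
t 23.68 tcp [ 0.4288 -0.0206  0.1454] yaw -2.24 tilt [ 0.0083 -0.0019] tool d [-0.317   0.0159  0.026 ] rows 5.3 rz -0.001 F [ 0.1 -0.6 -0.2]
```

```bash
python3 shift.py '[[1,-0.0528,0.0025,0,0,0,0],[1,-0.0528,0.0025,0,0,0,0],[1,-0.0528,0.0025,0,0,0,0],[1,-0.0528,0.0025,0,0,0,0],[1,-0.0528,0.0025,0,0,0,0]]' >/dev/null
python3 shift.py '[[1,-0.0528,0.0025,0,0,0,0],[1,0,0,0,0,0,0],[1,0,0,0.025,0,0,0],[1,0,0,0,0,0,0],[1,0,0,0,0,0,0]]' |grep force
python3 go.py 0.4325 -0.338 0.037 -2.2
```

```text
contact_force: [-0.6, 0.3, 0.5]
grasp_force: 0.0
t 24.93 tcp [ 0.4287 -0.3363  0.1159] yaw -2.21 tilt [-0.0005  0.0007] tool d [-0.0016  0.0039  0.0789] rows 1.3 rz -0.0 F [-0.6  0.3  0.5]
```

```bash
python3 shift.py '[[1,-0.001,0.0035,0.04,0,0,0],[1,0,0,0.035,0,0,0],[1,0,0,0,0,0,0],[1,0,0,0,0,0,0]]' |grep force
python3 go.py 0.4325 -0.338 0.037 -2.2
python3 shift.py '[[1,0,0,0.003,0,0,0],[1,0,0,0,0,0,0],[0,0,0,0,0,0,0],[0,0,0,0,0,0,0],[0,0,0,0,0,0,0]]' >/dev/null
python3 shift.py '[[0,0,0,0,0,0,0],[0,0,0,0,0,0,0],[0,0,0,0,0,0,0]]'
python3 go.py 0.4325 -0.338 0.037 -2.2
```

```text
contact_force: [-0.1, -0.1, 0.4]
grasp_force: 0.0
t 25.43 tcp [ 0.4332 -0.339   0.043 ] yaw -2.22 tilt [ 0.0019 -0.0019] tool d [ 0.001  -0.0007  0.006 ] rows 0.1 rz -0.0 F [-0.1 -0.1  0.4]
time: 26.42
tool_pos: [0.4326, -0.3388, 0.0389]
tool_rot: [0.001, 0.721, 0.693, -0.0]
contact_force: [0.7, 0.6, 4.4]
gripper_width: 0.69
grasp_force: 67.9
t 26.43 tcp [ 0.4326 -0.3388  0.0389] yaw -2.25 tilt [ 0.0009 -0.001 ] tool d [ 0.0008 -0.0002  0.0019] rows 0.0 rz -0.001 F [0.7 0.6 4.4]
```

```bash
python3 shift.py '[[0,0,0,-0.03,0,0,0],[0,0,0,-0.05,0,0,0],[0,0,0,-0.02,0,0,0],[0,0,0,0,0,0,-0.074],[0,0,0,0,0,0,0]]' |grep force
python3 go.py 0.668 -0.1265 0.075 2
```

```text
contact_force: [0.3, -0.0, -3.1]
grasp_force: 67.2
t 27.05 tcp [ 0.4315 -0.3376  0.1365] yaw 1.95 tilt [-0.0018  0.0018] tool d [0.2028 0.2437 0.0615] rows 5.4 rz -0.001 F [ 0.3 -0.  -3.1]
```

```bash
python3 shift.py '[[0,0.026,0.032,0,0,0,0],[0,0.036,0.043,0,0,0,0],[0,0.036,0.043,0,0,0,0],[0,0.036,0.043,0,0,0,0],[0,0.036,0.043,0,0,0,0]]' >/dev/null
python3 shift.py '[[0,0.0328,0.0397,0,0,0,0],[0,0,0,0,0,0,0],[0,0,0,0.03,0,0,0],[0,0,0,0.02,0,0,0],[0,0,0,0,0,0,0]]' |grep force
python3 shift.py '[[0,0,0,0,0,0,0],[0,0,0,0,0,0,0]]' |grep force
python3 go.py 0.668 -0.1265 0.039 2
```

```text
contact_force: [0.6, 1.0, -2.5]
grasp_force: 67.0
contact_force: [-0.0, 0.3, -1.1]
grasp_force: 67.0
t 28.55 tcp [ 0.6695 -0.1277  0.0898] yaw 1.97 tilt [ 0.0025 -0.0008] tool d [ 0.0013 -0.0016  0.0508] rows 0.8 rz -0.0 F [-0.   0.3 -1.1]
```

```bash
python3 shift.py '[[0,0.0008,-0.001,0.025,0,0,0],[0,0,0,0.018,0,0,0],[0,0,0,0,0,0,0],[0,0,0,0,0,0,0]]' |grep force
python3 go.py 0.668 -0.1265 0.039 2
python3 shift.py '[[0,0,0,0.003,0,0,0],[0,0,0,0,0,0,0],[0,0,0,0,0,0,0]]' |grep force
python3 go.py 0.668 -0.1265 0.039 2
```

```text
contact_force: [0.3, 0.4, -2.8]
grasp_force: 67.0
t 29.05 tcp [ 0.6682 -0.1266  0.0458] yaw 1.99 tilt [ 0.0011 -0.0003] tool d [ 0.0001 -0.0002  0.0068] rows 0.1 rz -0.0 F [ 0.3  0.4 -2.8]
contact_force: [0.1, 0.1, -2.6]
grasp_force: 67.0
t 29.43 tcp [ 0.6678 -0.1264  0.0424] yaw 2.0 tilt [ 0.0005 -0.0001] tool d [-0.0001  0.0002  0.0034] rows 0.1 rz -0.0 F [ 0.1  0.1 -2.6]
```

```bash
python3 shift.py '[[0,0,0,0.002,0,0,0],[0,0,0,0.0015,0,0,0],[0,0,0,0.001,0,0,0],[0,0,0,0,0,0,0]]' |grep force
python3 go.py 0.668 -0.1265 0.039 2
python3 shift.py '[[0.8,0,0,0,0,0,0],[0.9,0,0,0,0,0,0],[0.9,0,0,0,0,0,0],[0.9,0,0,0,0,0,0],[0.9,0,0,-0.03,0,0,0]]' |grep force
python3 shift.py '[[1,0,0,-0.055,0,0,0],[1,0,0,-0.055,0,0,0],[1,0,0,-0.05,0,0,0],[1,0,0,0,0,0,0]]' |grep force
python3 go.py 0.4558 0.3007 0.23 2
```

```text
contact_force: [-3.5, 0.8, 5.9]
grasp_force: 67.9
t 29.93 tcp [ 0.6678 -0.1264  0.0389] yaw 2.0 tilt [ 0.     -0.0001] tool d [-0.0001  0.0002 -0.0001] rows 0.0 rz -0.0 F [-3.5  0.8  5.9]
contact_force: [-0.3, 0.3, 0.3]
grasp_force: 0.0
contact_force: [0.0, 0.1, -0.1]
grasp_force: 0.0
t 31.05 tcp [ 0.6705 -0.1272  0.235 ] yaw 2.0 tilt [ 0.0112 -0.0034] tool d [ 0.4352 -0.1997  0.0011] rows 8.0 rz -0.0 F [ 0.   0.1 -0.1]
```

```bash
python3 shift.py '[[1,0.0544,-0.0249,0,0,0,0],[1,0.0544,-0.0249,0,0,0,0],[1,0.0544,-0.0249,0,0,0,0],[1,0.0544,-0.0249,0,0,0,0],[1,0.0544,-0.0249,0,0,0,0]]' >/dev/null
python3 shift.py '[[1,0.0544,-0.0249,0,0,0,0],[1,0.0544,-0.0249,0,0,0,0],[1,0.0544,-0.0249,0,0,0,0],[1,0,0,0,0,0,0],[1,0,0,0,0,0,0]]' |grep force
python3 go.py 0.4558 0.3007 0.0755 2
python3 - <<'E'
from fit import *
im,_=snap('top','top2.png'); o=[]
for I in (cv2.imread('pics/top1.png')[:,:,::-1],im):
    a,h=gmask(I,(300,138,378,190),(310,149.5,367.5,179)); o.append(a); fit(h,[.668,-.126,.04])
t=cv2.resize(im[235:325,225:345,::-1],(312,208)); o.append(t)
cv2.imwrite('pics/c7.png',cv2.vconcat([cv2.hconcat(o[:2]),cv2.hconcat([t,t])]))
E
```

```text
contact_force: [0.6, -0.3, 0.4]
grasp_force: 0.0
t 32.3 tcp [0.4531 0.3013 0.2265] yaw 2.03 tilt [-0.0013 -0.0012] tool d [-0.0005  0.0029  0.151 ] rows 2.5 rz 0.0 F [ 0.6 -0.3  0.4]
desc [338.68 163.89  -0.77] xy [ 0.6667 -0.1264] yaw 1.51 img box [310.1 149.1] [367.4 178.1] model box [308.5 147.6] [369.4 180.3]
desc [338.81 163.65  -0.47] xy [ 0.6673 -0.1267] yaw 0.94 img box [309.1 148.1] [368.1 179.1] model box [308.6 147.3] [369.5 180.1]
```

View pics/c7.png

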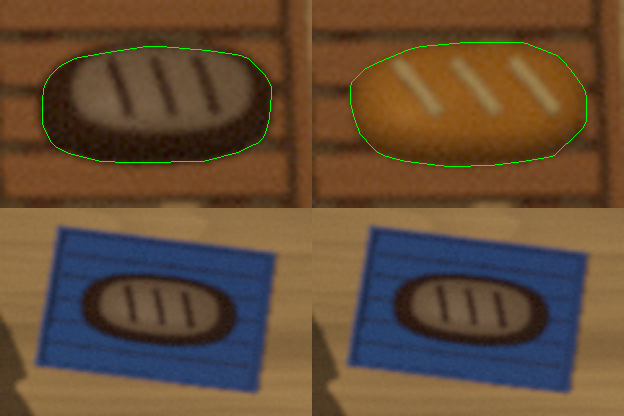

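The golden loaf's outline matches the rye's to within about 1 mm, and the rye lies flat in the middle of the tray. Now I'll bring the honey jar back.

```bash
python3 shift.py '[[1,0,0.0025,0.055,0,0,0],[1,0,0,0.055,0,0,0],[1,0,0,0.034,0,0,0],[1,0,0,0,0,0,0],[1,0,0,0,0,0,0]]' |grep force
python3 go.py 0.4558 0.3007 0.0755 2
```

```text
contact_force: [-0.2, 0.1, 1.2]
grasp_force: 0.0
t 32.98 tcp [0.4575 0.3014 0.0852] yaw 1.9 tilt [0.0021 0.0009] tool d [-0.0006 -0.0017  0.0097] rows 0.2 rz -0.002 F [-0.2  0.1  1.2]
```

```bash
python3 shift.py '[[1,-0.0003,-0.001,0.008,0,0,0],[1,0,0,0,0,0,0],[0,0,0,0,0,0,0],[0,0,0,0,0,0,0],[0,0,0,0,0,0,0]]' >/dev/null
python3 shift.py '[[0,0,0,0,0,0,0],[0,0,0,0,0,0,0],[0,0,0,0,0,0,0],[0,0,0,0,0,0,0]]'|grep force
python3 go.py 0.4558 0.3007 0.0753 2
python3 shift.py '[[0,0,0,-0.03,0,0,0],[0,0,0,-0.055,0,0,0],[0,0,0,-0.055,0,0,0],[0,0,0,-0.01,0,0,0],[0,0,0,0,0,0,0]]' |grep force
python3 go.py 0.6028 -0.1588 0.14 2
```

```text
contact_force: [1.1, 0.7, 5.4]
grasp_force: 63.6
t 34.1 tcp [0.4556 0.3017 0.0764] yaw 1.99 tilt [0.0015 0.0006] tool d [-0.001   0.0002  0.0011] rows 0.0 rz -0.0 F [1.1 0.7 5.4]
contact_force: [-0.4, -0.3, -2.8]
grasp_force: 64.2
t 34.73 tcp [0.4543 0.3011 0.2244] yaw 2.0 tilt [-0.0015 -0.0006] tool d [-0.4648  0.1325  0.0844] rows 8.2 rz -0.0 F [-0.4 -0.3 -2.8]
```

```bash
python3 shift.py '[[0,-0.04,0.0114,0,0,0,0],[0,-0.053,0.0151,0,0,0,0],[0,-0.053,0.0151,0,0,0,0],[0,-0.053,0.0151,0,0,0,0],[0,-0.053,0.0151,0,0,0,0]]' >/dev/null
python3 shift.py '[[0,-0.053,0.0151,0,0,0,0],[0,-0.053,0.0151,0,0,0,0],[0,-0.053,0.0151,0,0,0,0],[0,-0.053,0.0151,0,0,0,0],[0,0,0,0,0,0,0]]' >/dev/null
python3 shift.py '[[0,0,0,0.04,0,0,0],[0,0,0,0.03,0,0,0],[0,0,0,0,0,0,0],[0,0,0,0,0,0,0],[0,0,0,0,0,0,0]]' |grep force
python3 go.py 0.6027 -0.1578 0.0924 2
```

```text
contact_force: [-0.2, 0.7, -2.2]
grasp_force: 64.3
t 36.6 tcp [ 0.6041 -0.1578  0.1575] yaw 2.01 tilt [ 0.0026 -0.001 ] tool d [ 0.0001 -0.0016  0.065 ] rows 1.1 rz 0.0 F [-0.2  0.7 -2.2]
```

```bash
python3 shift.py '[[0,0,-0.001,0.03,0,0,0],[0,0,0,0.022,0,0,0],[0,0,0,0.003,0,0,0],[0,0,0,0,0,0,0],[0,0,0,0,0,0,0]]' |grep force
python3 go.py 0.6027 -0.1578 0.0924 2
```

```text
contact_force: [0.3, 0.3, -2.3]
grasp_force: 64.3
t 37.23 tcp [ 0.6031 -0.1581  0.1021] yaw 1.99 tilt [ 0.0021 -0.0009] tool d [ 0.0004 -0.0004  0.0097] rows 0.2 rz -0.0 F [ 0.3  0.3 -2.3]
```

```bash
python3 shift.py '[[0,0,-0.0003,0.004,0,0,0],[0,0,0,0.003,0,0,0],[0,0,0,0,0,0,0],[0,0,0,0,0,0,0]]' |grep force
python3 go.py 0.6027 -0.1578 0.0924 2
python3 shift.py '[[0,0,0,0.0013,0,0,0],[0,0,0,0.001,0,0,0],[0,0,0,0,0,0,0]]' |grep force
python3 go.py 0.6027 -0.1578 0.0924 2
```

```text
contact_force: [0.4, 0.3, -2.7]
grasp_force: 64.3
t 37.73 tcp [ 0.6019 -0.1578  0.0936] yaw 2.0 tilt [-0.0001  0.    ] tool d [-0.      0.0008  0.0012] rows 0.0 rz -0.0 F [ 0.4  0.3 -2.7]
contact_force: [-2.5, 0.5, 5.1]
grasp_force: 64.9
t 38.1 tcp [ 0.6022 -0.1579  0.0924] yaw 2.0 tilt [ 0.0004 -0.0004] tool d [ 0.0001  0.0005 -0.    ] rows 0.0 rz -0.0 F [-2.5  0.5  5.1]
```

```bash
python3 shift.py '[[0.75,0,0,0,0,0,0],[0.9,0,0,0,0,0,0],[0.9,0,0,0,0,0,0],[0.9,0,0,0,0,0,0],[0.9,0,0,-0.05,0,0,0]]' >/dev/null
python3 shift.py '[[1,0,0,-0.055,0,0,0],[1,0,0,-0.025,0,0,0],[1,0,0,0,0,0,0]]' |grep force
python3 go.py 0.4508 0.3859 0.23 2
```

```text
contact_force: [-0.1, -0.4, -1.6]
grasp_force: 0.0
t 39.1 tcp [ 0.6034 -0.1584  0.2246] yaw 1.99 tilt [ 0.0056 -0.0022] tool d [ 0.5492 -0.1335 -0.0075] rows 9.4 rz -0.0 F [-0.1 -0.4 -1.6]
```

```bash
python3 shift.py '[[1,0.055,-0.0132,0,0,0,0],[1,0.055,-0.0132,0,0,0,0],[1,0.055,-0.0132,0,0,0,0],[1,0.055,-0.0132,0,0,0,0],[1,0.055,-0.0132,0,0,0,0]]' >/dev/null
python3 shift.py '[[1,0.055,-0.0132,0,0,0,0],[1,0.055,-0.0132,0,0,0,0],[1,0.055,-0.0132,0,0,0,0],[1,0.055,-0.0132,0,0,0,0],[1,0.055,-0.0132,0,0,0,0]]' >/dev/null
python3 shift.py '[[1,0,0,0,0,0,0],[1,0,0,0.045,0,0,0],[1,0,0,0,0,0,0],[1,0,0,0,0,0,0]]' | grep force
python3 go.py 0.4508 0.3859 0.0771 2
```

```text
contact_force: [0.7, 0.5, 0.0]
grasp_force: 0.0
t 40.85 tcp [0.451  0.3866 0.1762] yaw 1.94 tilt [-0.0007 -0.0006] tool d [-0.0006 -0.0001  0.0991] rows 1.7 rz -0.001 F [0.7 0.5 0. ]
```

```bash
python3 shift.py '[[1,-0.0005,0,0.05,0,0,0],[1,0,0,0.043,0,0,0],[1,0,0,0.003,0,0,0],[1,0,0,0,0,0,0],[1,0,0,0,0,0,0]]' |grep force
python3 go.py 0.4508 0.3859 0.0771 2
python3 shift.py '[[0,0,0,0,0,0,0],[0,0,0,0,0,0,0],[0,0,0,0,0,0,0],[0,0,0,0,0,0,0],[0,0,0,0,0,0,0]]' >/dev/null
python3 shift.py '[[0,0,0,0,0,0,0],[0,0,0,0,0,0,0],[0,0,0,0,0,0,0]]'|grep force
python3 go.py 0.4508 0.3859 0.0771 2
python3 shift.py '[[0,0,0,-0.03,0,0,0],[0,0,0,-0.055,0,0,0],[0,0,0,-0.055,0,0,0],[0,0,0,-0.01,0,0,0],[0,0,0,0,0,0,0]]' |grep force
python3 go.py 0.6003 -0.083 0.093 2
```

```text
contact_force: [-0.3, -1.1, -1.0]
grasp_force: 0.0
t 41.48 tcp [0.4527 0.3879 0.0836] yaw 1.99 tilt [0.0044 0.0029] tool d [-0.002  -0.002   0.0065] rows 0.1 rz -0.0 F [-0.3 -1.1 -1. ]
contact_force: [-2.5, -0.3, 5.3]
grasp_force: 62.2
t 42.48 tcp [0.4511 0.3873 0.0818] yaw 2.0 tilt [0.0006 0.0009] tool d [-0.0014 -0.0004  0.0047] rows 0.1 rz 0.0 F [-2.5 -0.3  5.3]
contact_force: [0.3, -0.4, -3.5]
grasp_force: 63.8
t 43.1 tcp [0.4508 0.3867 0.23  ] yaw 1.99 tilt [0.0002 0.    ] tool d [-0.4747  0.133   0.137 ] rows 8.5 rz -0.0 F [ 0.3 -0.4 -3.5]
```

```bash
python3 shift.py '[[0,-0.04,0.0112,0,0,0,0],[0,-0.0542,0.0152,0,0,0,0],[0,-0.0542,0.0152,0,0,0,0],[0,-0.0542,0.0152,0,0,0,0],[0,-0.0542,0.0152,0,0,0,0]]' >/dev/null
python3 shift.py '[[0,-0.0542,0.0152,0,0,0,0],[0,-0.0542,0.0152,0,0,0,0],[0,-0.0542,0.0152,0,0,0,0],[0,-0.0542,0.0152,0,0,0,0],[0,0,0,0,0,0,0]]' >/dev/null
python3 shift.py '[[0,0,0,0.04,0,0,0],[0,0,0,0.03,0,0,0],[0,0,0,0,0,0,0],[0,0,0,0,0,0,0],[0,0,0,0,0,0,0]]' |grep force
python3 go.py 0.600 -0.0816 0.0977 2
```

```text
contact_force: [0.8, -0.3, -2.0]
grasp_force: 64.0
t 44.98 tcp [ 0.601  -0.0818  0.1621] yaw 2.02 tilt [ 0.0028 -0.0007] tool d [ 0.0003 -0.0012  0.0644] rows 1.1 rz 0.0 F [ 0.8 -0.3 -2. ]
```

```bash
python3 shift.py '[[0,0,-0.0005,0.03,0,0,0],[0,0,0,0.022,0,0,0],[0,0,0,0.003,0,0,0],[0,0,0,0,0,0,0],[0,0,0,0,0,0,0]]' |grep force
python3 go.py 0.600 -0.0816 0.0977 2
python3 shift.py '[[0,0,0,0.004,0,0,0],[0,0,0,0.002,0,0,0],[0,0,0,0,0,0,0],[0,0,0,0,0,0,0]]' |grep force
python3 go.py 0.600 -0.0816 0.0977 2
```

```text
contact_force: [0.2, 0.8, -2.0]
grasp_force: 64.0
t 45.6 tcp [ 0.6007 -0.0822  0.1073] yaw 1.99 tilt [ 0.003  -0.0008] tool d [ 0.0006 -0.0007  0.0096] rows 0.2 rz -0.0 F [ 0.2  0.8 -2. ]
contact_force: [0.0, 0.2, -1.2]
grasp_force: 64.0
t 46.1 tcp [ 0.5995 -0.0819  0.0993] yaw 1.99 tilt [-0.0001  0.    ] tool d [0.0003 0.0005 0.0016] rows 0.0 rz -0.0 F [ 0.   0.2 -1.2]
```

```bash
python3 shift.py '[[0,0,0.0003,0.001,0,0,0],[0,0,0,0.001,0,0,0],[0,0,0,0,0,0,0]]' |grep -E 'pos|force'
python3 shift.py '[[0,0,0,0.0005,0,0,0],[0,0,0,0,0,0,0]]' |grep -E 'pos|force'
```

```text
tool_pos: [0.6, -0.082, 0.0979]
contact_force: [-2.5, -0.2, 2.1]
grasp_force: 64.2
tool_pos: [0.6001, -0.082, 0.0978]
contact_force: [-3.3, 0.9, 4.8]
grasp_force: 64.5
```

Contact. I'll release, retreat well clear, and compare the lids with the first picture.

```bash
python3 shift.py '[[0.75,0,0,0,0,0,0],[0.9,0,0,0,0,0,0],[0.9,0,0,0,0,0,0],[0.9,0,0,0,0,0,0],[0.9,0,0,-0.05,0,0,0]]' >/dev/null
python3 shift.py '[[1,0,0,-0.055,0,0,0],[1,0,0,-0.04,0,0,0],[1,0.06,-0.01,0,0,0,0],[1,0.06,-0.01,0,0,0,0],[1,0.06,-0.01,0,0,0,0]]' >/dev/null
python3 shift.py '[[1,0.06,-0.01,0,0,0,0],[1,0.06,-0.01,0,0,0,0],[1,0.06,-0.01,0,0,0,0],[1,0.06,-0.01,0,0,0,0],[1,0,0,0,0,0,0]]' |grep -E 'pos|force'
python3 - <<'E'
from h import *
im,p=snap('top','top3.png');sc,ps=snap('scene','scene3.png')
rd=lambda f:cv2.imread('pics/'+f)[:,:,::-1]
def cen(I,roi,c):
    u0,v0,u1,v1=roi; h=cv2.cvtColor(I[v0:v1,u0:u1].copy(),cv2.COLOR_RGB2HSV); H,S,V=h[...,0],h[...,1],h[...,2]
    m=((H<4)|(H>175))&(S>180)&(V>120) if c=='r' else (H>=22)&(H<=32)&(S>180)&(V>120)
    v,u=np.nonzero(m); return u.mean()+u0,v.mean()+v0,len(u)
for n,A,B,roi in [('top',rd('top0.png'),im,(290,160,390,215)),('scene',rd('scene0.png'),sc,(180,135,260,215))]:
    for c in 'ry': print(n,c,np.round(cen(A,roi,c),2),np.round(cen(B,roi,c),2))
t=cv2.resize(im[110:240,170:390,::-1],None,fx=2.5,fy=2.5);s=cv2.resize(sc[135:255,150:360,::-1],None,fx=2.2,fy=2.2)
o=np.zeros((t.shape[0]+s.shape[0],t.shape[1],3),np.uint8);o[:t.shape[0]]=t;o[t.shape[0]:,:s.shape[1]]=s;cv2.imwrite('pics/c8.png',o);print(o.shape)
E
```

```text
tool_pos: [0.5138, 0.339, 0.2416]
contact_force: [0.3, -1.1, -0.3]
grasp_force: 0.0
top r [324.16 183.44 424.  ] [324.11 184.22 374.  ]
top y [362.88 182.56 619.  ] [362.88 182.42 625.  ]
scene r [230.4  170.16 316.  ] [230.4 169.7 308. ]
scene y [206.04 155.64 396.  ] [205.87 155.75 408.  ]
(589, 550, 3)
```

View pics/c8.png

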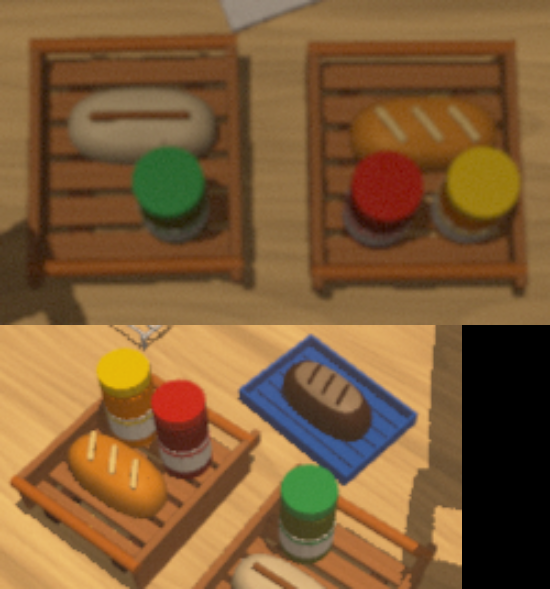

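The last view shows both jars upright in front of the golden loaf, with lids within 1 px of the first pictures. The rye lies flat in the tray, and the olive jar and pale loaf look undisturbed.

```bash
python3 shift.py '[[1,0,0,0,0,0,0],[1,0,0,0,0,0,0]]' | grep time; python3 -c "
from plant import manip, grab_frame, camera_params, state
print(manip.job_done())"
```

```text
time: 48.95
the job is handed in; nothing more can be done
None
```

I handed the job in at about 49 s: the rye loaf is flat in the day-old tray, the golden loaf is in its place, and both jars are back upright on their spots. In the camera pictures, the golden loaf and both jars match the original positions to within about 1 to 2 mm. No verdict came back.

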